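# Tip the reference tile out of its tray and set it on the colour meter

### The job

The colour meter needs its white reference tile, which lies in the steel storage tray under the folded-over side lips, where it cannot be gripped. Lift the tray by its wire handle to tip it until the tile slides down to the stop at the far end, lay the tray flat on the bench again, then take the tile by its long edges through the finger cut-outs and lay it gently on the meter's raised rest, pushed up against all three locating pins. Leave the things lying round the work alone.

Things in the scene. Friction and masses are not known exactly. Their poses are not given: they have to be found in the camera images.
- tray: Shallow tray of folded dark grey steel, loose, 216 x 70 mm without its wire handle, 0.55 kg, walls 26 mm high, floor 12 mm above the bench, inside x -105..+105, y -32..+32. Origin: centre of its underside; x runs from the handle end to the take-out end, z up. From x -108 to +10 inward lips cover the tile's long edges, 11 mm above the floor, leaving a slot 44 mm wide between them.
- tray_handle (a point): Middle of the grip bar of the tray's wire handle: x -140, y 0, z 52 mm in the tray's frame, axes as the tray's. The bar runs along the tray's y, 10 mm thick, 62 mm long, clear all round; the nearest tray wall is 31 mm away in x and 26 mm high.
- tray_pivot (a point): Middle of the rubber foot strip across the tray under its take-out end: x +100, y 0, z 0 mm in the tray's frame, axes as the tray's. The tray tips about this line when the handle is lifted (a like strip is at x -96). The floor is smooth: the tile slides by itself once tilted 19 to 26 degrees, and stays put when the tray is level.
- tray_takeout (a point): Centre of the tile's underside when it lies home against the stop: x +60, y 0, z 12 mm in the tray's frame, axes as the tray's. Here the lips have ended; from x +33 to +80 the side walls are cut away and the floor is only 44 mm wide, so the tile's long edges overhang it by 8 mm each side, 12 mm above the bench. Elsewhere walls 21 mm, stop 24 mm high.
- tile: White ceramic reference tile, a flat plate 90 x 60 x 7 mm, 0.1 kg, same on both faces. Origin: centre of its underside; x along its 90 mm side, y along its 60 mm side, z up. At the start it lies flat in the handle half of the tray, long side along the tray.
- meter: Low grey colour meter, fixed. Origin: on the bench under the middle of its raised rest. Housing x -60..+60, y -105..+55 mm, top 30 mm above the bench; low console with display along the -y end (y -100..-70), top 40 mm. The rest is an aluminium pad 80 (x) by 40 (y) mm, top 42 mm above the bench, 12 mm above the housing, with a round measuring port in the middle.
- meter_seat (a point): Middle of the top of the meter's rest, 42 mm above the bench: where the centre of the tile's underside lies when the tile touches all three pins, long side along the meter's x (either way round). Axes as the meter's. Three steel pins, 8 mm thick, tops 5.5 mm above the seat (lower than the tile), at (+49, -21) and (+49, +21) mm for the short edge and (+38, +34) mm for the long edge.
- autosampler_front (a point): Foot of the middle of the front face of the autosampler, which stands fixed behind and between tray and meter: world x 505..960, y -312..+215 mm, up to 215 mm high. To its right, behind x 570 at y -330..-490 mm, stands a tall instrument (550 mm). Carry things past in front of them or high above the autosampler.
- timer: Bystander: flat bench timer 62 x 62 x 18 mm, beyond the tray to the left. Origin: centre of its underside.
- marker: Bystander: marker pen 131 mm long, 13 mm thick, lying left of the tray near the robot. Origin: centre of its underside.
- caliper: Bystander: sliding caliper 190 x 56 x 11 mm, lying to the right of the meter. Origin: centre of its underside.

How it is judged:
By the outcome, as a careful person would: the job done as asked, in the order asked, and still so for the second after the job is handed in, with the robot touching nothing.
It also fails if it takes over 72 s, if anything falls off the work surface, if the arm or the gripper's body presses on something with over 40 N, if the wrist force passes 120 N, or if a joint passes its speed limit or range.

### The arm

A 6-joint arm with a two-finger parallel gripper is mounted at the origin on a cart in front of the work surface, level with it; the furniture and walls round the work are solid. World frame = base frame: x ahead of the robot, y to its left, z up, the work surface at z = 0. Lengths are in m, angles in rad, forces in N, time in s.
With the tool pointing down it reaches from about 0.275 to 0.825 m from the base axis. Payload 4.9 kg.
Tool frame: the origin (TCP) lies between the finger pads; the fingertips stand 17 mm ahead of it and the grasp point (between the pads) lies 2 mm behind it (ctrl.nose_length is the distance from the TCP to the fingertips, in m); z points along the fingers, y is the direction in which the jaws open and shut (so a half turn about z gives the same grasp; the last joint's range is limited). The gripper opens to 85 mm and grips with 20 to 120 N. Pads are 22 mm wide; open, the fingers measure 114 mm over their backs; the gripper's body (76 mm by 85 mm) begins 54 mm behind the grasp point. The pads swing forward as they close: fully open they stand 13 mm farther back than shut.
Start: joints at [-0.134, 0.326, -0.193, 1.052, 0, 1.437], TCP at [0.55, 0, 0.248] pointing down, gripper open.
Joint ranges: [-2.65, 2.65], [-0.97, 1.79], [-1.3, 1.35], [-1.93, 2.1], [-1.47, 1.37], [-3.14, 3.14]. Speed limits (rad/s): [2.57, 2.57, 3.14, 3.14, 3.14, 3.14].

### API

Orientations are given as a unit quaternion [x, y, z, w].
In Python, from station import ctrl gives the robot as it stands. The module is installed in compiled form; this text tells all that it offers. Calls block until the motion is done:
- ctrl.move_pose(position, orientation): joint-space move of the TCP to a pose.
- ctrl.servo_line(position, ori=None, v=0.15, until_force=None): straight line of the TCP; ori=None keeps the orientation; v is the mean speed in m/s. With until_force (N) it stops when the force on the tool has changed by that much, and returns True; else False.
- ctrl.move_joints(angles): joint-space move.
- ctrl.grip(opening, effort=None): finger opening in m; effort is the grip in N (None keeps the last); returns when the fingers have stopped.
- ctrl.wait(seconds).
- ctrl.ik(position, orientation): joint angles nearest the present ones, or None.
- ctrl.read_camera(name): name is "scene" or "side" or "wrist"; returns a dict with "frame" (480x640x3 uint8, blue, green, red), "fx", "fy", "cx", "cy" (pixels), "R" (3x3) and "t" (3): a world point X has camera coordinates R X + t; the wrist camera has in their place "mount" (4x4, takes a point from camera to tool coordinates, whose origin is the TCP and whose axes are the flange's). Camera axes: x right, y down, z forward; pixel columns grow to the right and rows downward; lengths in m; the calibration is good to about 2 mm. A picture is of the moment at which its call begins: read the wrist's pose just before it. There is no depth.
A pose or a line that the arm cannot do raises ctrl.Unreachable and nothing moves.
- ctrl.finish_job(): hands the job in, once; it reports no verdict.
Readings, each from a call of its own:
- ctrl.read_time_s(): time.
- ctrl.read_joints(): joint angles.
- ctrl.read_qvel(): joint speeds.
- ctrl.read_joint_efforts(): joint torques, N m.
- ctrl.read_eef_pos(): TCP position.
- ctrl.read_eef_rot(): TCP orientation.
- ctrl.read_force(): force on the tool from outside, world axes, zero at the start.
- ctrl.read_wrist_torque(): the same for the moment, N m.
- ctrl.read_gripper_width(): finger opening in m.
Only numpy, scipy, OpenCV 4.12 (cv2) and the standard library are available. Lean on these libraries where they do the work, as an engineer would, in place of code of your own. Each camera call takes 0.05 s, during which the arm holds its last target.

## Working session

There is one attempt and no reset: what is moved stays moved. The work goes in short steps, each a Python script; the robot and the scene stay as the last script left them, time stands still between calls to the robot, and variables do not carry over. Pictures are saved under pics/ and viewed, and the job is handed in when it is done.

```bash
mkdir -p pics; python3 - <<'E'
from station import ctrl
import cv2
print(ctrl.read_time_s(),ctrl.read_eef_pos(),ctrl.read_eef_rot(),ctrl.nose_length)
for n in ["scene","side","wrist"]:
    d=ctrl.read_camera(n); cv2.imwrite(f"pics/{n}0.png",d["frame"])
    print(n,d["fx"],d["cx"],d["cy"]); print(d.get("R"),d.get("t"),d.get("mount"))
E
```

```text
0.0 [5.49448959e-01 9.93774033e-05 2.47485532e-01] [ 7.07108263e-01  7.07104762e-01 -5.17302367e-04 -7.02225504e-04] 0.017
scene 474.1219643623259 320.08296376252486 240.24459770197333
[[ 0.74639065 -0.6653775  -0.01318295]
 [-0.47088975 -0.51401784 -0.71697176]
 [ 0.4702806   0.54134873 -0.69697755]] [-0.3860328   0.26326019  1.54331222] None
side 516.5562003188604 329.0133419613498 243.65180326001925
[[-0.94164    -0.33648766  0.00949584]
 [-0.27915432  0.76481035 -0.58063585]
 [ 0.18811429 -0.54940075 -0.814108  ]] [0.47310491 0.2256639  1.38224988] None
wrist 353.1631234561641 316.0731042321748 238.98426461381666
None None [[ 2.02528051e-03 -9.65227354e-01 -2.61404003e-01  6.61960427e-02]
 [ 9.99997507e-01  2.20060865e-03 -3.78005722e-04  2.97419086e-04]
 [ 9.40109375e-04 -2.61402586e-01  9.65229405e-01 -1.25868743e-01]
 [ 0.00000000e+00  0.00000000e+00  0.00000000e+00  1.00000000e+00]]
```

View pics/scene0.png

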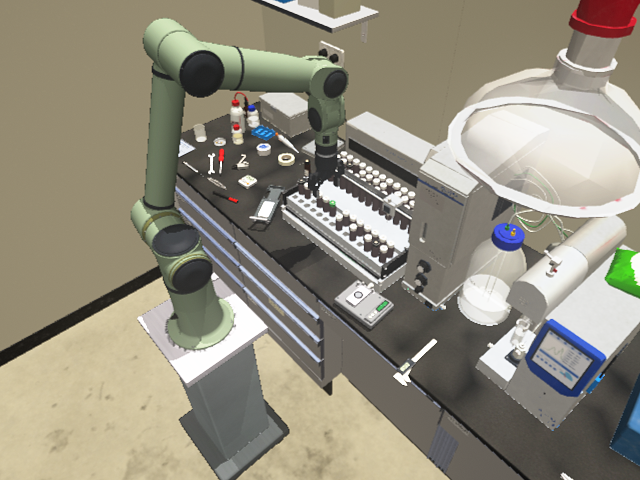

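View pics/side0.png

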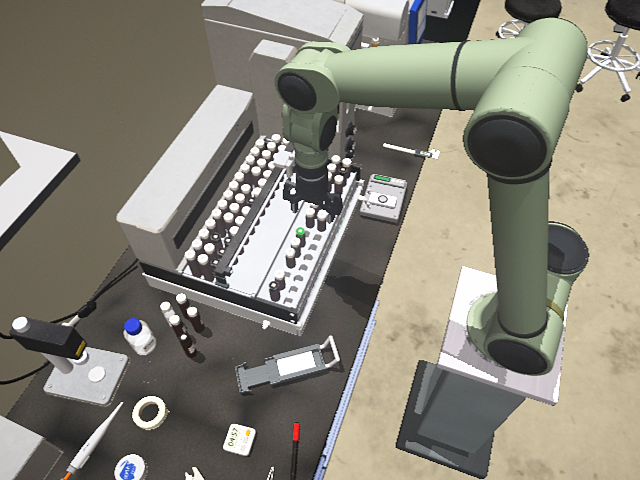

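View pics/wrist0.png

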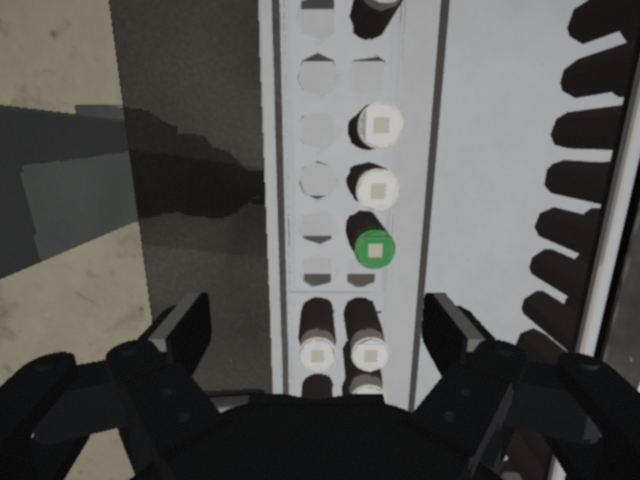

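```bash
cat > h.py <<'E'
from station import ctrl
import numpy as np, cv2
from scipy.spatial.transform import Rotation as Ro
def cam(n):
    p=np.array(ctrl.read_eef_pos()); q=np.array(ctrl.read_eef_rot())
    d=ctrl.read_camera(n)
    if n=="wrist":
        T=np.eye(4);T[:3,:3]=Ro.from_quat(q).as_matrix();T[:3,3]=p
        M=T@np.array(d["mount"]); d["Rc"]=M[:3,:3]; d["o"]=M[:3,3]
    else:
        R=np.array(d["R"]); d["Rc"]=R.T; d["o"]=-R.T@np.array(d["t"])
    return d
def ray(d,u,v,z):
    k=np.array([(u-d["cx"])/d["fx"],(v-d["cy"])/d["fy"],1.]); r=d["Rc"]@k
    return d["o"]+r*(z-d["o"][2])/r[2]
def proj(d,X):
    c=d["Rc"].T@(np.array(X)-d["o"]); return np.array([d["fx"]*c[0]/c[2]+d["cx"],d["fy"]*c[1]/c[2]+d["cy"]])
def quat(yaw,tilt=None):
    """tool down, tool y axis at world yaw; """
    y=np.array([np.cos(yaw),np.sin(yaw),0]); z=np.array([0,0,-1.]); x=np.cross(y,z)
    return Ro.from_matrix(np.column_stack([x,y,z])).as_quat()
E
python3 - <<'E'
from h import *
d=cam("side")
for (u,v,z) in [(332,355,.052),(242,380,.026),(300,362,.012),(383,200,.042),(360,213,.03),(295,440,.01),(235,437,.018)]:
    print(u,v,ray(d,u,v,z).round(3))
cv2.imwrite("pics/s1.png",np.hstack([cv2.resize(d["frame"][320:420,220:360],None,fx=3.5,fy=3.5,interpolation=cv2.INTER_CUBIC),cv2.resize(d["frame"][160:235,340:430],None,fx=3.3,fy=350/75,interpolation=cv2.INTER_CUBIC)]))
E
```

```text
332 355 [0.405 0.252 0.052]
242 380 [0.594 0.378 0.026]
300 362 [0.48  0.281 0.012]
383 200 [ 0.428 -0.282  0.042]
360 213 [ 0.481 -0.218  0.03 ]
295 440 [0.421 0.462 0.01 ]
235 437 [0.553 0.505 0.018]
```

View pics/s1.png

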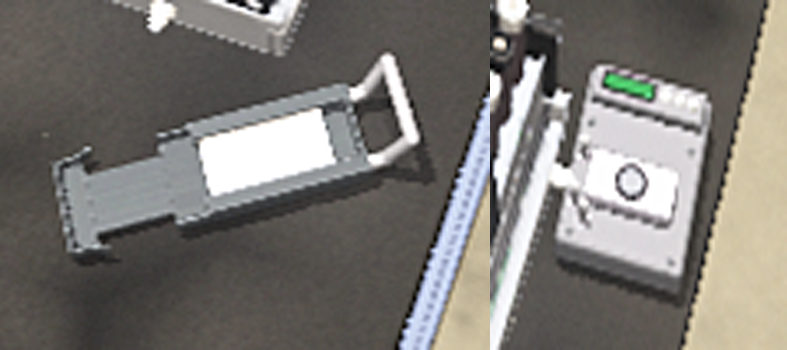

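```bash
python3 - <<'E'
from h import *
yaw=0.55
ctrl.move_pose([0.5,0.31,0.28],quat(yaw))
d=cam("wrist"); import pickle; pickle.dump(d,open("w1.pkl","wb"))
cv2.imwrite("pics/w1.png",d["frame"]); print(ctrl.read_time_s(),ctrl.read_eef_pos(),ctrl.read_joints())
E
```

```text
1.45 [0.50053207 0.30873167 0.27979523] [ 4.27425763e-01  3.80492196e-01 -3.19046475e-02  1.15879400e+00
 -4.48140868e-04  1.45034920e+00]
```

View pics/w1.png

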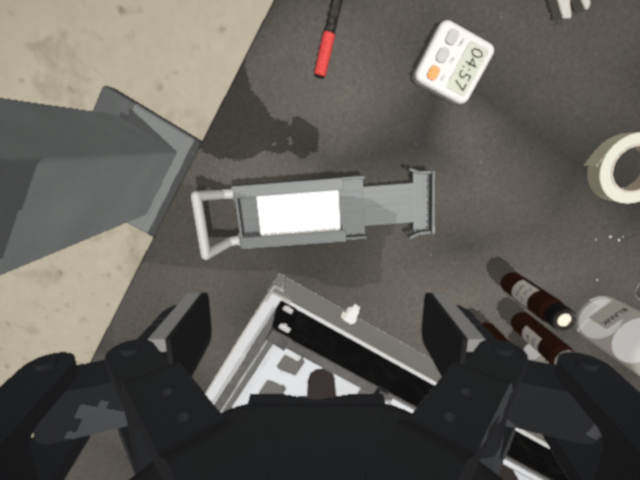

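```bash
python3 - <<'E'
import pickle,cv2
d=pickle.load(open("w1.pkl","rb"))
f=cv2.resize(d["frame"][155:275,185:445],None,fx=3,fy=3,interpolation=cv2.INTER_CUBIC)
for i in range(0,260,20): cv2.putText(f,str(185+i),(i*3,8),0,.3,(0,255,255)); cv2.line(f,(i*3,0),(i*3,360),(0,90,90),1)
for i in range(0,120,20): cv2.putText(f,str(155+i),(0,i*3+8),0,.3,(0,255,255)); cv2.line(f,(0,i*3),(780,i*3),(0,90,90),1)
cv2.imwrite("pics/w1z.png",f)
E
```

```text
(no output)
```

View pics/w1z.png

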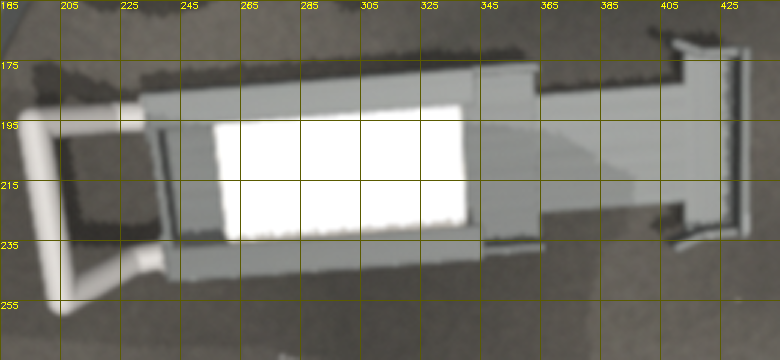

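```bash
python3 - <<'E'
from h import *; import pickle
d=pickle.load(open("w1.pkl","rb"))
def P(u,v,z): return ray(d,185+u/3,155+v/3,z)
b1,b2=P(32,115,.054),P(62,308,.054); print("bar",b1,b2,np.linalg.norm(b1-b2))
s1,s2=P(748,50,.024),P(746,235,.024); print("stop",s1,s2,np.linalg.norm(s1-s2))
t=[P(*p,.02) for p in [(214,124),(461,105),(467,223),(228,242)]]
print("tile",np.array(t).round(4),np.linalg.norm(t[1]-t[0]),np.linalg.norm(t[2]-t[3]),np.linalg.norm(t[0]-t[3]))
w=[P(*p,.026) for p in [(138,95),(473,67),(168,280),(483,260)]]
print("wall",np.array(w).round(4),np.linalg.norm(w[0]-w[2]),np.linalg.norm(w[0]-w[1]))
ang=lambda a,b: np.degrees(np.arctan2(*(b-a)[[1,0]]))
print(ang(t[0],t[1]),ang(t[3],t[2]),ang(w[0],w[1]),ang(w[2],w[3]),ang(b2,b1)-90,ang(s2,s1)-90)
mb,ms=(b1+b2)/2,(s1+s2)/2; print("mid",mb,ms,ang(mb,ms),np.linalg.norm((ms-mb)[:2]))
E
```

```text
bar [0.38873494 0.26159123 0.054     ] [0.42781113 0.20646815 0.054     ] 0.06756849887011177
stop [0.58832646 0.40643674 0.024     ] [0.62816326 0.35145488 0.024     ] 0.06789679678899493
tile [[0.4394 0.2834 0.02  ]
 [0.5125 0.3364 0.02  ]
 [0.5381 0.3004 0.02  ]
 [0.4655 0.2471 0.02  ]] 0.09035727619356143 0.09007830363159024 0.044658519281617536
wall [[0.4116 0.2795 0.026 ]
 [0.5082 0.3504 0.026 ]
 [0.4536 0.2244 0.026 ]
 [0.5497 0.2926 0.026 ]] 0.06926302314836688 0.11980521941269928
35.95321485899486 36.243488751622 36.28759204436138 35.34168959268181 35.33243633814652 35.924993392685025
mid [0.40827303 0.23402969 0.054     ] [0.60824486 0.37894581 0.024     ] 35.9301926060199 0.24696034408971101
```

```bash
cat >> h.py <<'E'
YAW=np.radians(35.9); O=np.array([.5212,.3158,0]); Rz=Ro.from_euler('z',YAW)
def tray2w(p,th=0):
    "point in tray frame -> world with tray tipped by th about pivot; "
    piv=np.array([.1,0,0]); return O+Rz.apply(piv+Ro.from_euler('y',th).apply(np.array(p)-piv))
def hpose(th,dz=0):
    q=(Rz*Ro.from_euler('y',th)*Rz.inv()*Ro.from_quat(quat(YAW))).as_quat()
    return tray2w([-.140,0,.050+dz],th),q
E
python3 - <<'E'
from h import *
for th in [0,10,20,30,34]:
    p,q=hpose(np.radians(th)); print(th,p.round(3),ctrl.ik(p,q))
try:
    p,q=hpose(0,.06)
    ctrl.grip(.034,60); print(ctrl.read_time_s())
    ctrl.move_pose(p,q)
    p,q=hpose(0); print(ctrl.servo_line(p,q,v=.1,until_force=8))
    print(ctrl.read_eef_pos(),ctrl.read_force(),ctrl.read_time_s())
    cv2.imwrite("pics/w2.png",cam("wrist")["frame"]);cv2.imwrite("pics/s2.png",cam("side")["frame"][300:480,180:420])
except ctrl.Unreachable as e: print(e)
E
```

```text
0 [0.408 0.234 0.05 ] [ 0.36316973  0.4262034  -0.64570891  0.49888402  0.          1.30739286]
10 [0.418 0.241 0.091] [ 0.39393805  0.49183489 -0.40130739  0.84757664 -0.04004398  1.34157202]
20 [0.433 0.252 0.129] [ 0.42016007  0.60539357 -0.13166441  1.17596488 -0.07015473  1.37651098]
30 [0.454 0.267 0.163] [ 0.44200539  0.75859902  0.17333891  1.50174933 -0.09189011  1.41050295]
34 [0.464 0.274 0.176] [ 0.44961915  0.83161852  0.31086359  1.6361787  -0.09859552  1.42361616]
2.0
False
[0.40844155 0.23401329 0.05044187] [0.00618864 0.24604534 0.18576082] 3.5917
```

View pics/w2.png

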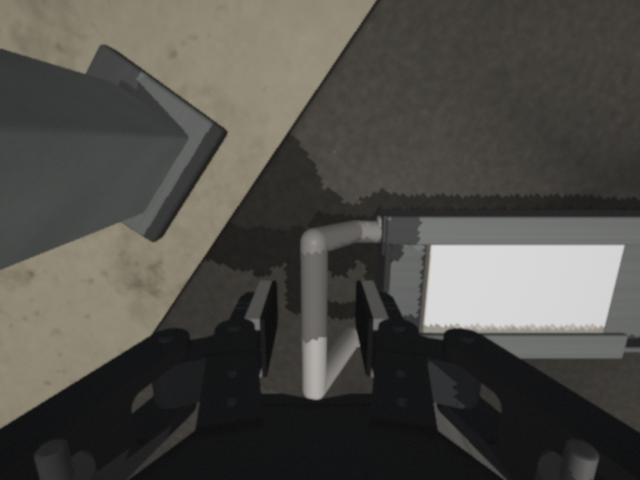

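View pics/s2.png

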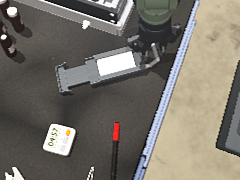

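The wrist picture shows the bar (column 315) centred between the pads (columns 270 and 362), so I'll grip and tip.

```bash
python3 - <<'E'
from h import *
ctrl.grip(.0,60); print(ctrl.read_gripper_width(),ctrl.read_force())
for th in range(5,31,5):
    p,q=hpose(np.radians(th)); ctrl.servo_line(p,q,v=.07)
    print(th,ctrl.read_force().round(1),ctrl.read_time_s())
ctrl.wait(.5)
print(ctrl.read_gripper_width(),ctrl.read_force().round(1))
cv2.imwrite("pics/w3.png",cam("wrist")["frame"]);cv2.imwrite("pics/s3.png",cv2.resize(cam("side")["frame"][300:440,180:380],None,fx=3,fy=3))
E
```

```text
0.007982396736320658 [-0.08488443 -1.17163995  6.47050086]
5 [ 0.8  1.4 -4.2] 4.5
10 [ 0.4  1.5 -4.2] 4.9583
15 [ 0.8  0.  -3.7] 5.4167
20 [-0.2 -0.1 -2.6] 5.875
25 [-1.5 -0.5 -3.1] 6.3333
30 [-2.2 -2.  -1.6] 6.7917
0.007566987068088338 [-2.1 -1.8 -0.6]
```

View pics/w3.png

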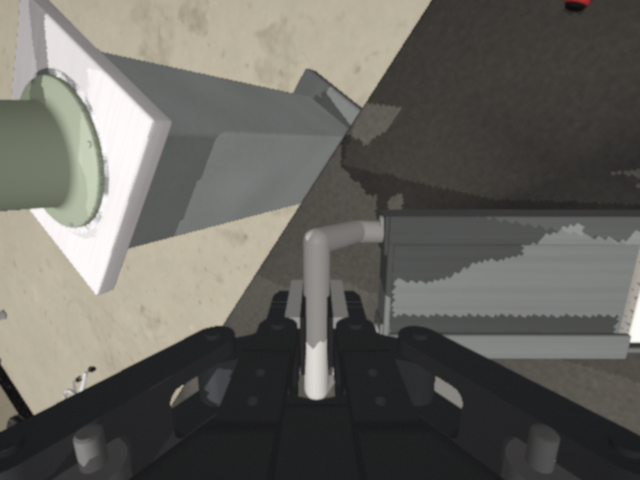

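View pics/s3.png

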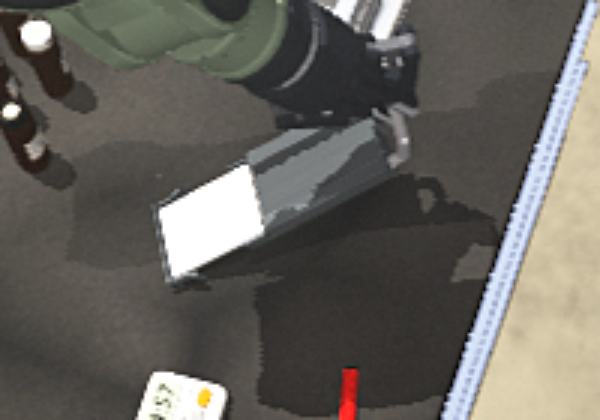

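The tile slid against the stop (side view, white from (160,210) to (265,235)). Lowering now.

```bash
python3 - <<'E'
from h import *
for th in [25,20,15,10,5,2]:
    p,q=hpose(np.radians(th)); ctrl.servo_line(p,q,v=.07)
p,q=hpose(0); p=p-[0,0,.0]
print(ctrl.servo_line(p,q,v=.02,until_force=8),ctrl.read_force().round(1),ctrl.read_eef_pos(),ctrl.read_time_s())
ctrl.wait(.2); print(ctrl.read_force().round(1))
ctrl.grip(.034); print(ctrl.read_gripper_width(),ctrl.read_force().round(1))
p,q=hpose(0,.06); ctrl.servo_line(p,q,v=.15)
ctrl.grip(.085)
# camera view of the take-out
c=tray2w([.03,0,0]); ctrl.move_pose([c[0],c[1],.24],quat(YAW))
d=cam("wrist"); import pickle; pickle.dump(d,open("w4.pkl","wb")); cv2.imwrite("pics/w4.png",d["frame"]); print(ctrl.read_time_s())
f=cv2.resize(d["frame"][130:270,150:450],None,fx=2.6,fy=2.6,interpolation=cv2.INTER_CUBIC); cv2.imwrite("pics/w4z.png",f)
m=cv2.inRange(d["frame"],(225,225,225),(255,255,255)); m[280:]=0
cs,_=cv2.findContours(m,0,1)
for c in sorted(cs,key=cv2.contourArea)[-2:]:
    r=cv2.minAreaRect(c); print(cv2.contourArea(c),cv2.boxPoints(r).round(1).tolist(), cv2.approxPolyDP(c,5,True).reshape(-1,2).tolist())
E
```

```text
True [-0.2 -0.7  4.2] [0.40859732 0.23408605 0.05062063] 10.4667
[-1.1 -0.1  5. ]
0.03422857123694672 [-0.4 -0.5 -0.5]
13.0583
4325.0 [[382.5, 70.69999694824219], [420.70001220703125, 9.399999618530273], [474.8999938964844, 43.29999923706055], [436.70001220703125, 104.5]] [[421, 12], [388, 71], [438, 101], [470, 44]]
5014.0 [[304.0, 183.0], [394.0, 183.0], [394.0, 240.0], [304.0, 240.0]] [[304, 183], [305, 240], [391, 240], [394, 183]]
```

View pics/w4z.png

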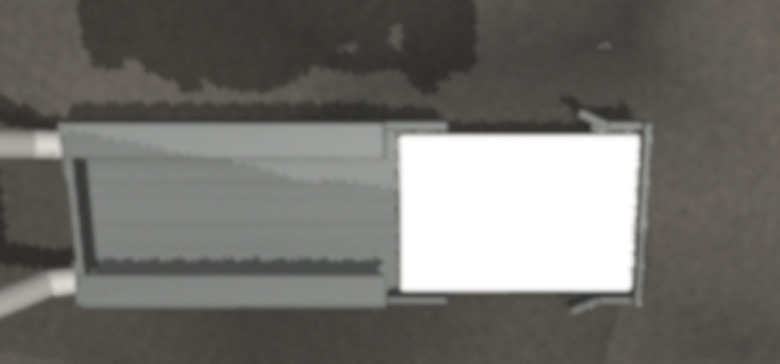

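```bash
python3 - <<'E'
from h import *; import pickle
d=pickle.load(open("w4.pkl","rb"))
g=d["frame"]; m=cv2.inRange(g,(225,225,225),(255,255,255)); m[280:]=0
cs,_=cv2.findContours(m,0,1); c=max(cs,key=cv2.contourArea)
a=cv2.approxPolyDP(c,5,True).reshape(-1,2)
P=[ray(d,u+.5*(-1 if u<350 else 1),v+.5*(-1 if v<210 else 1),.019) for u,v in a]
C=np.mean(P,axis=0); print(C)
e=P[3]-P[0]; e2=P[2]-P[1]; print(np.linalg.norm(e),np.linalg.norm(e2),np.linalg.norm(P[1]-P[0]),np.linalg.norm(P[2]-P[3]))
ang=lambda e:np.degrees(np.arctan2(e[1],e[0])); print(ang(e),ang(e2), "expected",tray2w([.06,0,.019]))
E
```

```text
[0.57008377 0.35179624 0.019     ]
0.08839839511745058 0.08826317264583539 0.0584658645022339 0.05842048885312397
36.0333353956184 36.062210506900875 expected [0.5698025  0.35098234 0.019     ]
```

```bash
python3 - <<'E'
from h import *; import pickle
C=np.array([.5700,.3514]); q=quat(YAW+np.pi/2)
ctrl.grip(.070,40)
ctrl.move_pose([*C,.10],q); 
ctrl.servo_line([*C,.045],q,v=.1)
d=cam("wrist"); cv2.imwrite("pics/w5.png",d["frame"])
print(ctrl.read_eef_pos(),ctrl.read_time_s())
E
```

```text
[0.57060699 0.35170513 0.04574846] 15.5
```

View pics/w5.png

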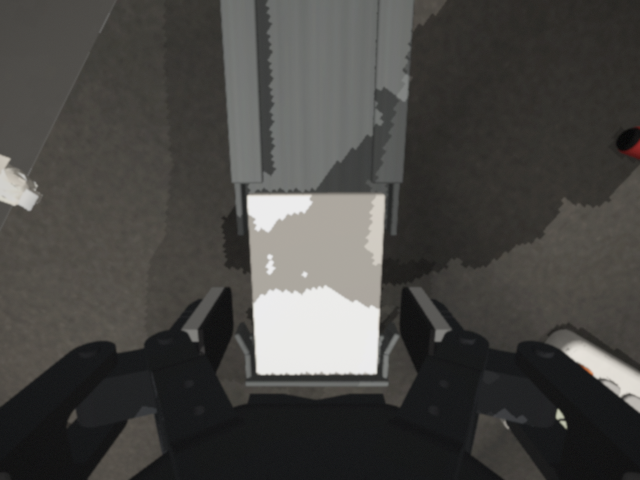

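```bash
python3 - <<'E'
from h import *
C=np.array([.5694,.3511]); q=quat(YAW+np.pi/2)
ctrl.servo_line([*C,.030],q,v=.06,until_force=8)
print(ctrl.servo_line([*C,.008],q,v=.03,until_force=4),ctrl.read_eef_pos(),ctrl.read_force().round(1),ctrl.read_time_s())
cv2.imwrite("pics/w6.png",cam("wrist")["frame"])
E
```

```text
True [0.56903633 0.35089962 0.00937246] [-0.1  0.3  5.1] 16.5583
```

View pics/w6.png

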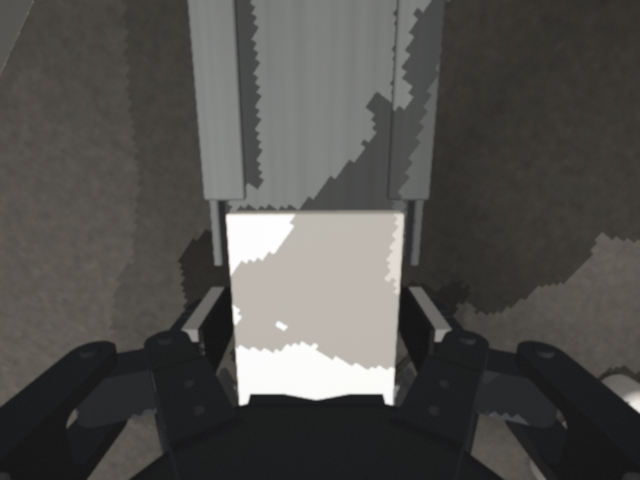

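```bash
python3 - <<'E'
from h import *
C=np.array([.5694,.3511]); q=quat(YAW+np.pi/2)
ctrl.servo_line([*C,.016],q,v=.05)
ctrl.grip(.05,40); print(ctrl.read_gripper_width(),ctrl.read_force().round(1))
f0=ctrl.read_eef_pos()
ctrl.servo_line([*C,.05],q,v=.06); print(ctrl.read_gripper_width(),ctrl.read_force().round(1))
ctrl.servo_line([*C,.12],q,v=.15)
cv2.imwrite("pics/w7.png",cam("wrist")["frame"]);cv2.imwrite("pics/s7.png",cv2.resize(cam("side")["frame"][260:440,160:400],None,fx=3,fy=3)); print(ctrl.read_time_s())
E
```

```text
0.05899904099076109 [-0.5 -0.2  2.9]
0.05890693956455131 [-0.1 -0.  -1.8]
18.5917
```

View pics/w7.png

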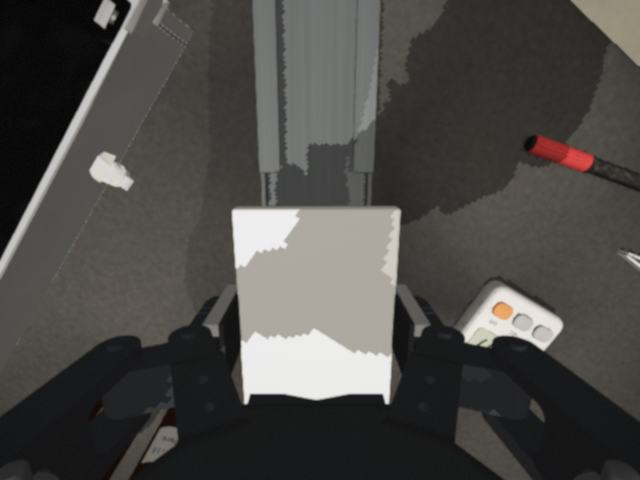

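View pics/s7.png

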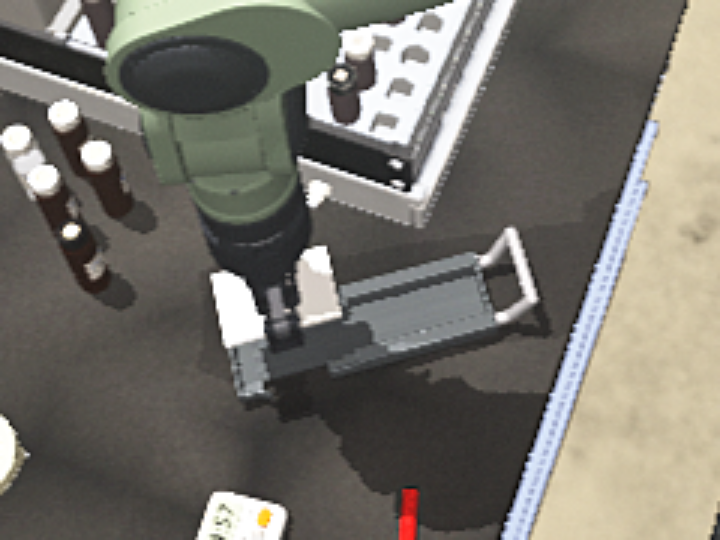

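```bash
python3 - <<'E'
from h import *; import pickle
q=quat(YAW+np.pi/2)
try:
    ctrl.servo_line([.5694,.3511,.28],q,v=.25)
    ctrl.move_pose([.42,.25,.29],q)
    ctrl.move_pose([.43,-.17,.28],quat(np.pi))
except ctrl.Unreachable as e: print("U",e)
print(ctrl.read_joints().round(2),ctrl.read_gripper_width(),ctrl.read_time_s())
d=cam("wrist"); cv2.imwrite("pics/w8.png",d["frame"]); pickle.dump(d,open("w8.pkl","wb"))
E
```

```text
[-0.54  0.14 -0.35  1.08  0.   -2.11] 0.058985819879369114 21.7667
```

View pics/w8.png

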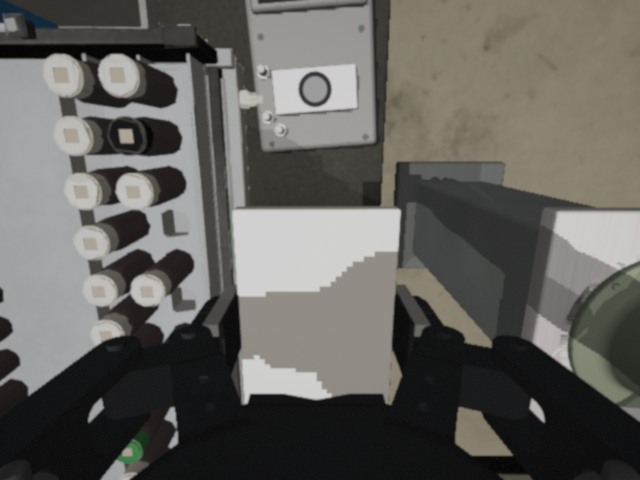

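```bash
python3 - <<'E'
import pickle,cv2
d=pickle.load(open("w8.pkl","rb"))
f=cv2.resize(d["frame"][0:160,225:395],None,fx=3.75,fy=3.75,interpolation=cv2.INTER_CUBIC)
s=3.75
for i in range(0,170,20): cv2.putText(f,str(225+i),(int(i*s),8),0,.3,(0,0,255)); cv2.line(f,(int(i*s),0),(int(i*s),600),(0,90,90),1)
for i in range(0,160,20): cv2.putText(f,str(i),(0,int(i*s)+8),0,.3,(0,0,255)); cv2.line(f,(0,int(i*s)),(640,int(i*s)),(0,90,90),1)
cv2.imwrite("pics/w8z.png",f)
E
```

```text
(no output)
```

View pics/w8z.png

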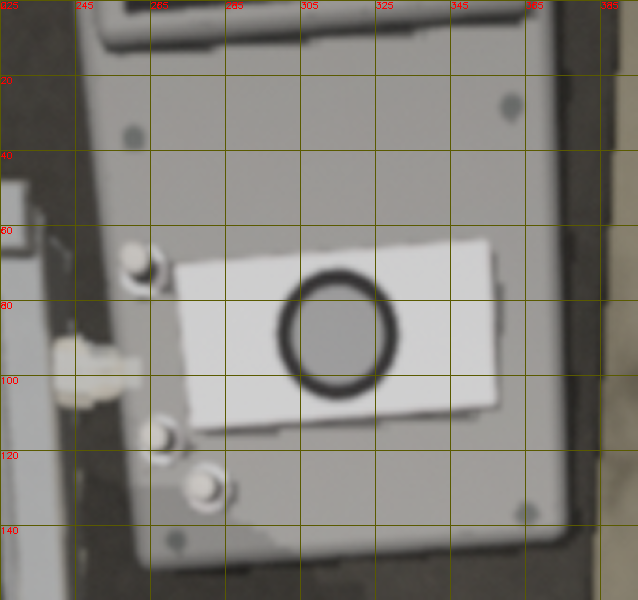

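```bash
python3 - <<'E'
from h import *; import pickle
d=pickle.load(open("w8.pkl","rb"))
P=lambda u,v,z: ray(d,225+u/3.75-.4,v/3.75-.4,z)[:2]
W=[P(175,263,.042),P(490,240,.042),P(498,405,.042),P(192,432,.042),P(337,334,.042)]
W+=[P(134,257,.0475),P(154,437,.0475),P(206,488,.0475)]
M=[(40,-20),(-40,-20),(-40,20),(40,20),(0,0),(49,-21),(49,21),(38,34)]
W=np.array(W);M=np.array(M)/1e3
mw,mm=W.mean(0),M.mean(0);A=(M-mm).T@(W-mw)
th=np.arctan2(A[0,1]-A[1,0],A[0,0]+A[1,1]);c,s=np.cos(th),np.sin(th);R=np.array([[c,-s],[s,c]])
t=mw-R@mm; print(t,np.degrees(th)); print(((M@R.T+t-W)*1e3).round(1).tolist())
n=lambda a,b:np.linalg.norm(W[a]-W[b]); print(n(0,1),n(2,3),n(1,2),n(5,6))
# held tile front edge
for u,v in [(233,207),(400,207)]:
    X=ray(d,u,v,.28+.003); print(X)
E
```

```text
[ 0.4316163 -0.2854463] 4.688532682265283
[[0.3, 0.3], [-0.3, -0.8], [-0.3, 0.2], [0.2, -0.1], [-0.4, 0.4], [-0.1, 0.3], [-0.1, 0.0], [0.9, -0.4]]
0.07931985022780212 0.07954265199563866 0.0390641284665107 0.04233330264184868
[ 0.45977075 -0.21398826  0.283     ]
[ 0.40112634 -0.21412082  0.283     ]
```

```bash
python3 - <<'E'
from h import *; import pickle
d=pickle.load(open("w8.pkl","rb")); s=cam("side")
cv2.imwrite("pics/s9.png",cv2.resize(s["frame"][150:240,330:430],None,fx=6,fy=6,interpolation=cv2.INTER_CUBIC))
for z in [.03,.05,.07,.09,.12]: print(z,ray(d,262.3,99,z).round(4),"side px",proj(s,ray(d,262.3,99,z)).round(1), ray(d,245,99,z).round(4),proj(s,ray(d,245,99,z)).round(1))
E
```

```text
0.03 [ 0.484  -0.2779  0.03  ] side px [364.9 198.7] [ 0.5012 -0.2778  0.03  ] [359.6 197.3]
0.05 [ 0.4811 -0.2756  0.05  ] side px [366.  195.2] [ 0.4974 -0.2756  0.05  ] [360.9 193.8]
0.07 [ 0.4783 -0.2734  0.07  ] side px [367.1 191.7] [ 0.4937 -0.2733  0.07  ] [362.2 190.3]
0.09 [ 0.4755 -0.2711  0.09  ] side px [368.2 188. ] [ 0.4899 -0.2711  0.09  ] [363.6 186.8]
0.12 [ 0.4712 -0.2678  0.12  ] side px [370.  182.4] [ 0.4843 -0.2677  0.12  ] [365.7 181.2]
```

View pics/s9.png

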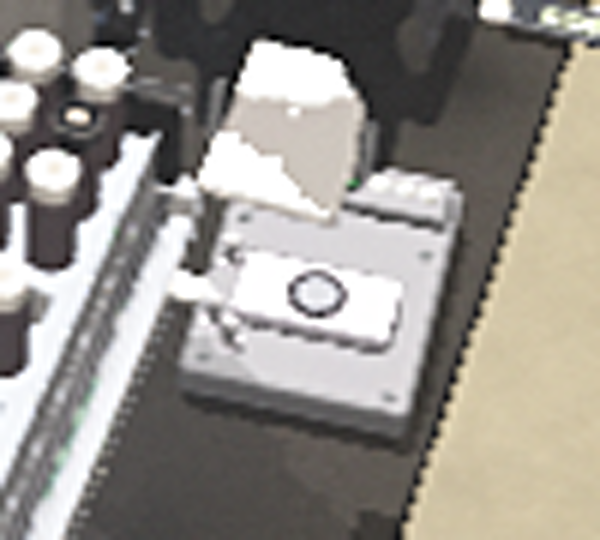

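```bash
cat >> h.py <<'E'
MT=np.array([.4316,-.2854]); MY=np.radians(4.7)
def m2w(x,y,z):
    c,s=np.cos(MY),np.sin(MY); return np.array([MT[0]+c*x-s*y,MT[1]+s*x+c*y,z])
MQ=quat(MY+np.pi/2)
E
python3 - <<'E'
from h import *
try:
    ctrl.move_pose(m2w(-.006,-.005,.2),MQ)
    ctrl.servo_line(m2w(-.006,-.005,.07),MQ,v=.15)
    print(ctrl.read_eef_pos(), m2w(-.006,-.005,.07),ctrl.read_time_s(),ctrl.read_gripper_width())
except ctrl.Unreachable as e: print("U",e)
cv2.imwrite("pics/w10.png",cam("wrist")["frame"]);s=cam("side")
cv2.imwrite("pics/s10.png",cv2.resize(s["frame"][120:240,310:450],None,fx=4,fy=4,interpolation=cv2.INTER_CUBIC))
E
```

```text
[ 0.42661065 -0.29128065  0.0707669 ] [ 0.42602987 -0.29087482  0.07      ] 24.0583 0.058662073059008876
```

View pics/w10.png

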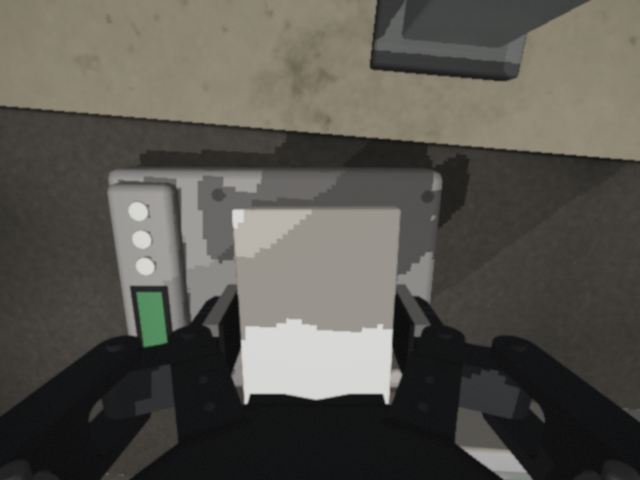

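View pics/s10.png

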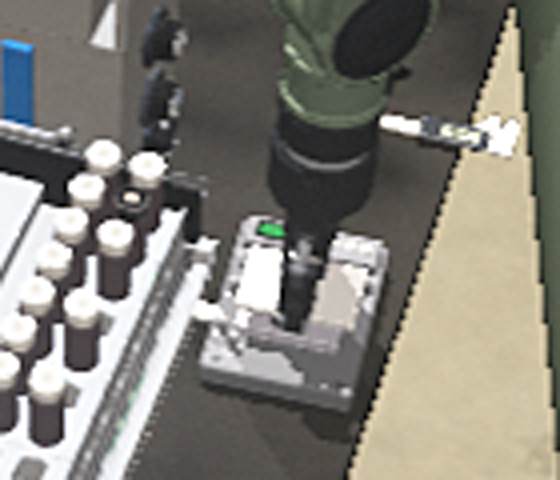

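```bash
python3 - <<'E'
from h import *
ctrl.servo_line(m2w(-.006,-.005,.052),MQ,v=.05,until_force=6)
ctrl.wait(.2)
r=ctrl.servo_line(m2w(-.006,-.005,.040),MQ,v=.01,until_force=2.5)
p=ctrl.read_eef_pos(); print("touch",r,p,ctrl.read_force().round(2),ctrl.read_time_s())
E
```

```text
touch True [ 0.42601776 -0.29086324  0.04624373] [-0.13  0.03  4.23] 25.55
```

```bash
python3 - <<'E'
from h import *
def m(p):
    e=np.array(p[:2])-MT; c,s=np.cos(MY),np.sin(MY); return (np.array([c*e[0]+s*e[1],-s*e[0]+c*e[1],p[2]])*1e3).round(2)
z=.0462
r=ctrl.servo_line(m2w(.004,-.005,z),MQ,v=.01,until_force=5); p=m(ctrl.read_eef_pos()); print("x",r,p,ctrl.read_force().round(2))
r=ctrl.servo_line(m2w(p[0]/1e3,.005,z),MQ,v=.01,until_force=6); p=m(ctrl.read_eef_pos()); print("y",r,p,ctrl.read_force().round(2))
r=ctrl.servo_line(m2w(p[0]/1e3+.003,p[1]/1e3,z),MQ,v=.006,until_force=4); p=m(ctrl.read_eef_pos()); print("x",r,p,ctrl.read_force().round(2))
print(ctrl.read_wrist_torque().round(2),ctrl.read_time_s(),ctrl.read_gripper_width())
E
```

```text
x True [-5.99 -4.99 46.25] [0.34 0.22 4.25]
y True [-5.89 -0.19 46.27] [ 0.01 -0.94  2.29]
x True [-5.87 -0.26 46.26] [-0.93 -0.3   3.46]
[ 0.19  0.11 -0.05] 26.8083 0.059234204886186
```

```bash
cat >> h.py <<'E'
def m(p):
    e=np.array(p[:2])-MT; c,s=np.cos(MY),np.sin(MY); return (np.array([c*e[0]+s*e[1],-s*e[0]+c*e[1],p[2]])*1e3).round(2)
E
python3 - <<'E'
from h import *
z=.0464
ctrl.servo_line(m2w(-.0059,-.0008,z),MQ,v=.01); print(m(ctrl.read_eef_pos()),ctrl.read_force().round(2))
for x in [-.005,-.004,-.003]:
    r=ctrl.servo_line(m2w(x,-.0008,z),MQ,v=.01,until_force=9); print(r,m(ctrl.read_eef_pos()),ctrl.read_force().round(2))
print(ctrl.read_time_s())
s=cam("side"); cv2.imwrite("pics/s11.png",cv2.resize(s["frame"][150:230,340:430],None,fx=6,fy=6,interpolation=cv2.INTER_CUBIC)); cv2.imwrite("pics/w11.png",cam("wrist")["frame"])
E
```

```text
[-5.88 -0.41 46.26] [0.32 1.23 2.64]
False [-5.74 -0.42 46.25] [-2.95  1.32  4.85]
False [-4.2  -0.76 46.24] [-1.26 -0.18  2.6 ]
False [-2.52 -0.91 46.29] [-0.4  -0.85 -0.46]
27.8083
```

View pics/s11.png

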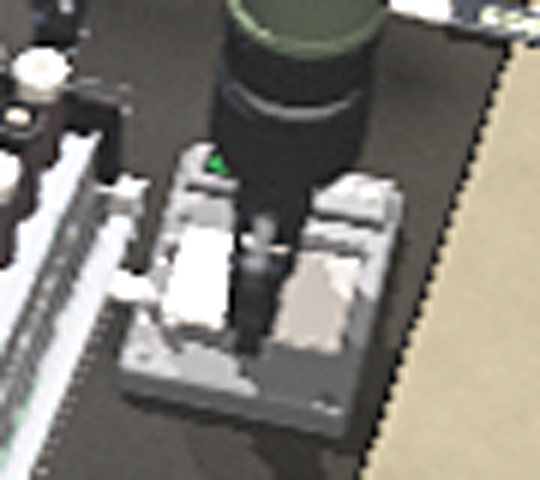

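```bash
python3 - <<'E'
from h import *
z=.0464
r=ctrl.servo_line(m2w(.004,-.0008,z),MQ,v=.008,until_force=7); p=m(ctrl.read_eef_pos()); print(r,p,ctrl.read_force().round(2))
if r and p[0]>-1.5:
    r=ctrl.servo_line(m2w(p[0]/1e3+.0003,.004,z),MQ,v=.008,until_force=7); p=m(ctrl.read_eef_pos()); print(r,p,ctrl.read_force().round(2))
print(ctrl.read_wrist_torque().round(2),ctrl.read_time_s(),ctrl.read_gripper_width())
E
```

```text
True [-0.59 -0.7  46.23] [-0.84  0.36  5.09]
True [-0.68 -0.13 46.29] [-0.79  0.11  3.  ]
[-0.06 -0.03 -0.11] 28.8083 0.05872076850681951
```

```bash
python3 - <<'E'
from h import *
z=.0466
for i in range(2):
    p=m(ctrl.read_eef_pos())/1e3
    r=ctrl.servo_line(m2w(p[0]+.003,p[1]+.0003,z),MQ,v=.008,until_force=10); p=m(ctrl.read_eef_pos()); print(r,p,ctrl.read_force().round(2))
    p=p/1e3
    r=ctrl.servo_line(m2w(p[0]+.0003,p[1]+.003,z),MQ,v=.008,until_force=10); p=m(ctrl.read_eef_pos()); print(r,p,ctrl.read_force().round(2))
print(ctrl.read_wrist_torque().round(2),ctrl.read_time_s(),ctrl.read_gripper_width())
E
```

```text
True [-0.62 -0.21 46.24] [-0.69  1.15  4.2 ]
True [-0.75 -0.18 46.45] [-0.14 -1.87  0.28]
True [-0.54 -0.19 46.25] [-1.2  -0.09  4.14]
True [-0.7  -0.18 46.45] [ 0.08 -1.86 -0.75]
[-0.31 -0.08 -0.1 ] 30.3917 0.05854561836447105
```

```bash
python3 - <<'E'
from h import *
p=m(ctrl.read_eef_pos())/1e3
ctrl.servo_line(m2w(p[0]+.003,p[1]+.0005,.0464),MQ,v=.008,until_force=8); print(m(ctrl.read_eef_pos()),ctrl.read_force().round(2))
ctrl.grip(.068,20); p=m(ctrl.read_eef_pos())/1e3; print(p,ctrl.read_force().round(2),ctrl.read_gripper_width())
ctrl.servo_line(m2w(p[0],p[1],.09),MQ,v=.08)
ctrl.move_pose(m2w(p[0],.115,.27),quat(np.pi+MY))
d=cam("wrist"); cv2.imwrite("pics/w12.png",d["frame"])
import pickle; pickle.dump(d,open("w12.pkl","wb"))
cv2.imwrite("pics/w12z.png",cv2.resize(d["frame"][0:160,225:395],None,fx=3.75,fy=3.75,interpolation=cv2.INTER_CUBIC)); print(ctrl.read_time_s(),d["o"])
E
```

```text
[-0.61 -0.19 46.3 ] [-0.24  0.11  4.98]
[-1.100e-03 -5.000e-05  4.575e-02] [ 0.32  0.45 -0.02] 0.06802347871892903
32.9667 [ 0.42663698 -0.23676079  0.39513014]
```

View pics/w12z.png

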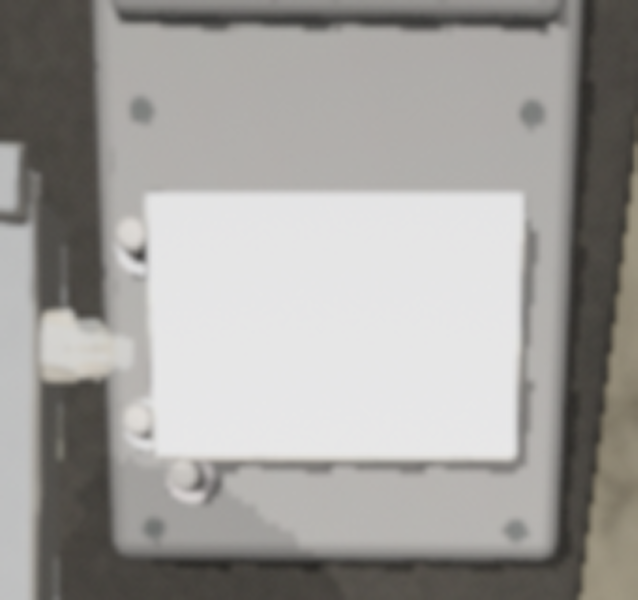

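```bash
python3 - <<'E'
from h import *; import pickle
d=pickle.load(open("w12.pkl","rb"))
P=lambda u,v,z: m(ray(d,225+u/3.75-.4,v/3.75-.4,z))
g=cv2.cvtColor(d["frame"],6); mk=(g>205).astype(np.uint8)*255; mk[:45]=0;mk[130:]=0;mk[:,:262]=0;mk[:,370:]=0
cs,_=cv2.findContours(mk,0,1); c=max(cs,key=cv2.contourArea); r=cv2.minAreaRect(c); print(cv2.contourArea(c),r,cv2.approxPolyDP(c,4,True).reshape(-1,2).tolist())
for n,q in dict(TL=(145,192),TR=(525,192),BR=(519,460),BL=(156,457)).items(): print(n,P(*q,.049))
for q in [(131,233),(139,418),(188,472)]: print("pin",P(*q,.0475))
E
```

```text
6811.0 ((312.9999694824219, 85.99999237060547), (69.99998474121094, 101.99998474121094), 90.0) [[264, 52], [263, 119], [361, 121], [362, 51]]
TL [ 45.33 -29.93  49.  ]
TR [-44.56 -30.07  49.  ]
BR [-45.31  30.23  49.  ]
BL [44.87 29.63 49.  ]
pin [ 49.22 -21.39  47.5 ]
pin [48.95 20.37 47.5 ]
pin [37.2 33.1 47.5]
```

The tile measures as centred on the seat to about 0.1 mm and square to about 0.5°. I'll add one gentle closed-finger nudge along +x to make sure it touches the pair of pins, then look again.

```bash
python3 - <<'E'
from h import *; import pickle
ctrl.grip(0,20)
ctrl.move_pose(m2w(-.075,0,.12),MQ)
ctrl.servo_line(m2w(-.072,0,.061),MQ,v=.1)
ctrl.servo_line(m2w(-.060,0,.061),MQ,v=.03,until_force=6); ctrl.wait(.2); print(m(ctrl.read_eef_pos()))
r=ctrl.servo_line(m2w(-.050,0,.061),MQ,v=.006,until_force=2.5); print(r,m(ctrl.read_eef_pos()),ctrl.read_force().round(2))
ctrl.servo_line(m2w(-.075,0,.061),MQ,v=.05)
ctrl.servo_line(m2w(-.075,0,.14),MQ,v=.15)
ctrl.move_pose(m2w(0,.115,.27),quat(np.pi+MY))
d=cam("wrist"); pickle.dump(d,open("w13.pkl","wb"))
cv2.imwrite("pics/w13z.png",cv2.resize(d["frame"][0:160,225:395],None,fx=3.75,fy=3.75,interpolation=cv2.INTER_CUBIC)); print(ctrl.read_time_s())
cv2.imwrite("pics/s13.png",cam("side")["frame"])
E
```

```text
[-60.15   0.09  60.94]
True [-55.55   0.38  60.65] [ 1.1  -0.64 -0.39]
39.6333
```

View pics/w13z.png

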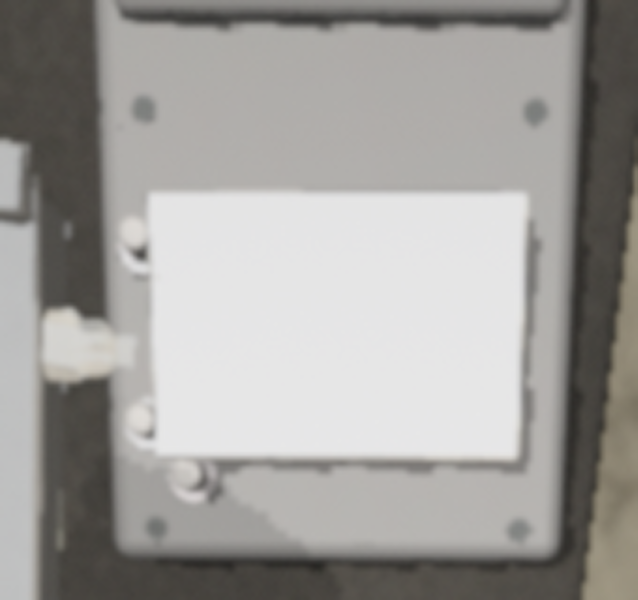

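View pics/s13.png

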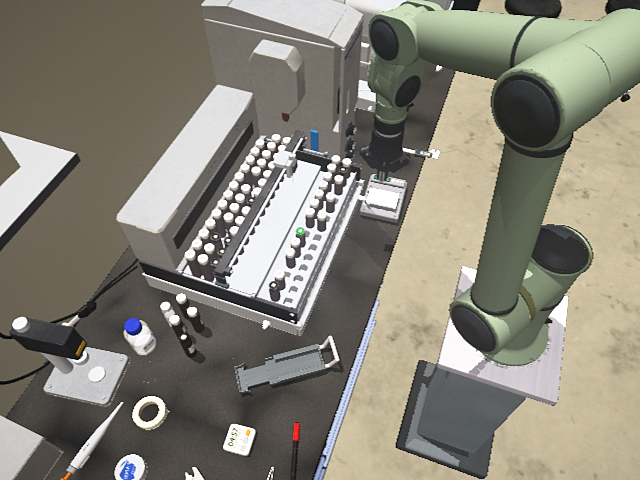

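The tile still touches all three pins (zoomed view: pins at (133,233), (142,418) and (190,475), tile corners at (150,192) and (157,457)). The tray lies flat, and the timer and marker are where they were. Handing in.

```bash
python3 - <<'E'
from h import *
ctrl.finish_job(); print(ctrl.read_time_s(),ctrl.read_force().round(1))
E
```

```text
the job is handed in; nothing more can be done
the job is handed in; nothing more can be done
```

The tile is on the meter's rest against all three pins, and the job was handed in at about 40 s of the 72 s. The station gives no verdict.

**What I did:**
- I tipped the tray 30° by its handle until the tile slid to the stop, then laid it flat again.
- I took the tile by its long edges through the cut-outs and carried it above the autosampler.
- I set it down at a few newtons and pushed it up to the pins until the force rose in both directions. After letting go I gave it a light closed-finger nudge along +x.

**Last checks:**
- **Tile:** before the nudge, the camera put it within about 0.1 mm of the seat centre and square to about 0.5°. Its edges were within about 0.5 mm of all three pins. The view after the nudge looked the same, but I did not measure it again.
- **Scene:** the tray lies flat, and the timer and marker look unmoved. I did not check the caliper closely. The gripper was clear of everything at hand-in.

**What disagreed:**
- My first +x pushes stopped early on sticking friction, not on the pins, so I repeated them with a higher force limit.
- I did not nudge the tile again along +y after letting go, so contact with the long-edge pin rests on the earlier 10 N push and the camera view.

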